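Lay out the control gear on a street-light gear tray

TASK

Lay out the loose gear on the street-light tray ready for screwing down, one part centred and lying lengthwise on each of the four bare mounting pads. In the ballast's row, put the lampholder on the end pad with its mouth facing out, away from the ballast, and the ignitor on the pad between ballast and lampholder; in the cable clamp's row, put the terminal block on the pad next to the clamp and the capacitor on the pad beyond it, beside the lampholder. Set every part down gently on its foot, without dropping it or throwing it about.

Things in the scene. Friction and masses are not known exactly. Their poses are not given: they have to be found in the camera images.
- ignitor: loose; grey plastic block 60 x 36 x 34 mm on a steel foot strip 80 x 34 x 2 mm, small black strip with three brass screws on top (44 mm high in all, 0.16 kg). Origin at the centre of its underside, x along the 80 mm side, y across the 36 mm width, z up. Either way round on a pad is right. Grip it across y, about 26 mm above its underside.
- capacitor: loose; aluminium can, a lying cylinder 40 mm thick and 80 mm long with black end cap and dark straps, on a steel foot 80 x 34 x 3 mm that stops it rolling (44 mm high, 0.14 kg). Origin at the centre of the foot's underside, x along the can (from -42 to +38 mm), y across, z up; can axis 24 mm up. Either way round on a pad is right. Grip it across y, about 26 mm up.
- terminal_block: loose; white porcelain terminal block, base 80 x 26 x 4 mm with raised body 62 x 24 mm, 26 mm high in all, two rows of four brass screws (0.09 kg). Origin at the centre of its underside, x along the 80 mm side, y across, z up. Either way round on a pad is right. Grip it across y, about 22 mm above its underside.
- lampholder: loose; white porcelain cylinder, level, 44 mm thick, on a steel bracket: foot 80 x 42 x 3 mm, upright plate 50 mm wide, 56 mm high (0.20 kg). Origin at the centre of the foot's underside, x along its 80 mm side, z up. Porcelain axis 32 mm up, from y = 18 mm (upright plate at 18 to 21 mm) to y = -36 mm, the open mouth, which faces -y. Grip the porcelain across x, 33 mm up, near y = -10 mm.
- ballast: fixed; dark laminated steel block 64 x 62 x 53 mm, copper coil heads at both ends (88 mm over them), white strip on top (64 mm high). Origin at the centre of its underside, 3 mm above the bench; x across the tray, y along it, z up. In one corner of a grey tray, 230 x 350 mm with edges 10 mm high, that has two rows (along y, 110 mm apart) of three places. It may be at either end, in either row.
- cable_clamp: fixed; low black plastic bridge with two steel screws on a steel base 70 x 30 mm, 24 mm high, at the same end of the tray as the ballast but in the other row. Origin at the centre of its underside, on the tray floor 3 mm above the bench; axes as the ballast: x across the tray, y along it, z up.
- pad1: fixed; bare steel mounting pad, 84 x 46 mm, 2 mm thick, on the tray floor, one of four alike (which is where differs each time). Origin at the centre of its underside, 3 mm above the bench (its top is 5 mm above the bench); x along the 84 mm side (across the tray), y along the tray's length, z up. The middle pads are 105 mm from ballast or clamp in their row, the end pads 210 mm.
- pad2: fixed; bare steel mounting pad, 84 x 46 mm, 2 mm thick, on the tray floor, one of four alike (which is where differs each time). Origin at the centre of its underside, 3 mm above the bench (its top is 5 mm above the bench); x along the 84 mm side (across the tray), y along the tray's length, z up. The middle pads are 105 mm from ballast or clamp in their row, the end pads 210 mm.
- pad3: fixed; bare steel mounting pad, 84 x 46 mm, 2 mm thick, on the tray floor, one of four alike (which is where differs each time). Origin at the centre of its underside, 3 mm above the bench (its top is 5 mm above the bench); x along the 84 mm side (across the tray), y along the tray's length, z up. The middle pads are 105 mm from ballast or clamp in their row, the end pads 210 mm.
- pad4: fixed; bare steel mounting pad, 84 x 46 mm, 2 mm thick, on the tray floor, one of four alike (which is where differs each time). Origin at the centre of its underside, 3 mm above the bench (its top is 5 mm above the bench); x along the 84 mm side (across the tray), y along the tray's length, z up. The middle pads are 105 mm from ballast or clamp in their row, the end pads 210 mm.
Mind the look-alikes: they are no part of the job. Leave any brown look-alike of the terminal_block alone.

How it is judged (in metres and radians):
At the end, for the whole second after the job is handed in: Ignitor and lampholder on the middle and end pads of the ballast's row (mouth away from the ballast), terminal block and capacitor on those of the clamp's row: each within 12 mm of the pad's centre, within 0.2 rad of its length, foot down on the pad, tilt under 0.08 rad, at rest ((horizontal distance between ignitor and pad1 below 0.012 m or horizontal distance between ignitor and pad2 below 0.012 m or horizontal distance between ignitor and pad3 below 0.012 m or horizontal distance between ignitor and pad4 below 0.012 m) and x of ignitor in the frame of ballast between -0.03 and 0.03 m and (y of ignitor in the frame of ballast between 0.07 and 0.14 m or y of ignitor in the frame of ballast between -0.14 and -0.07 m) and angle between the x axis of each of ignitor, lampholder, terminal_block, capacitor and the x axis of ballast, either way round below 0.2 rad and angle between each of ignitor, lampholder, terminal_block, capacitor's own z axis and vertical below 0.08 rad and z of ignitor in the frame of ballast between -0.001 and 0.006 m and linear speed of each of ignitor, lampholder, terminal_block, capacitor below 0.02 m/s and angular speed of each of ignitor, lampholder, terminal_block, capacitor below 0.2 rad/s and (horizontal distance between lampholder and pad1 below 0.012 m or horizontal distance between lampholder and pad2 below 0.012 m or horizontal distance between lampholder and pad3 below 0.012 m or horizontal distance between lampholder and pad4 below 0.012 m) and x of lampholder in the frame of ballast between -0.03 and 0.03 m and (y of lampholder in the frame of ballast between 0.17 and 0.25 m or y of lampholder in the frame of ballast between -0.25 and -0.17 m) and z of lampholder in the frame of ballast between -0.001 and 0.006 m and (horizontal distance between terminal_block and pad1 below 0.012 m or horizontal distance between terminal_block and pad2 below 0.012 m or horizontal distance between terminal_block and pad3 below 0.012 m or horizontal distance between terminal_block and pad4 below 0.012 m) and x of terminal_block in the frame of cable_clamp between -0.03 and 0.03 m and (y of terminal_block in the frame of cable_clamp between 0.07 and 0.14 m or y of terminal_block in the frame of cable_clamp between -0.14 and -0.07 m) and z of terminal_block in the frame of ballast between -0.001 and 0.006 m and (horizontal distance between capacitor and pad1 below 0.012 m or horizontal distance between capacitor and pad2 below 0.012 m or horizontal distance between capacitor and pad3 below 0.012 m or horizontal distance between capacitor and pad4 below 0.012 m) and x of capacitor in the frame of cable_clamp between -0.03 and 0.03 m and (y of capacitor in the frame of cable_clamp between 0.17 and 0.25 m or y of capacitor in the frame of cable_clamp between -0.25 and -0.17 m) and z of capacitor in the frame of ballast between -0.001 and 0.006 m and y of ballast in the frame of lampholder above 0.17 m); the robot touches nothing.
It fails at once if the ignitor is dropped or knocked about (faster than 0.6 m/s while the fingers do not touch it, a fall of about 2 cm) (linear speed of ignitor above 0.6 m/s and contact force between the fingers and ignitor below 0.05 N).
It fails at once if the capacitor is dropped or knocked about (faster than 0.6 m/s while the fingers do not touch it, a fall of about 2 cm) (linear speed of capacitor above 0.6 m/s and contact force between the fingers and capacitor below 0.05 N).
It fails at once if the terminal block is dropped or knocked about (faster than 0.6 m/s while the fingers do not touch it, a fall of about 2 cm) (linear speed of terminal_block above 0.6 m/s and contact force between the fingers and terminal_block below 0.05 N).
It fails at once if the lampholder is dropped or knocked about (faster than 0.6 m/s while the fingers do not touch it, a fall of about 2 cm) (linear speed of lampholder above 0.6 m/s and contact force between the fingers and lampholder below 0.05 N).
It also fails if it takes over 99 s, if anything falls off the work surface, if the arm or the gripper's body presses on something with over 40 N, if the wrist force passes 120 N, or if a joint passes its speed limit or range.

ROBOT

A 6-joint arm with a two-finger parallel gripper is mounted at the origin on the work surface. World frame = base frame: x ahead of the robot, y to its left, z up, the work surface at z = 0. Lengths are in mm, angles in rad, forces in N, time in s.
With the tool pointing down it reaches from about 400 to 825 mm from the base axis. Payload 7 kg.
Tool frame: the origin (TCP) lies at the very end of the fingers, on their centre line; the grasp point (between the pads) lies 19 mm behind it; z points along the fingers, y is the line along which they close (so a half turn about z gives the same grasp; the last joint's range is limited). The gripper opens to 88 mm and grips with 3 to 60 N. Pads are 19 mm wide; open, the fingers measure 130 mm over their backs; the gripper's body (78 mm by 193 mm) begins 47 mm behind the grasp point.
Start: joints at [1.469, 0.359, 0.012, 0, -1.224, -0.288], TCP at [256.509, 624.338, 226.561] pointing down, gripper open.
Joint ranges: [-3.07, 3.07], [-1.43, 2.12], [-1.02, 1.25], [-3.03, 1.67], [-3.05, -0], [-3.03, 3.03]. Speed limits (rad/s): [2.39, 2.39, 3.01, 3.14, 3.14, 3.14].

INTERFACE

Orientations are given as a unit quaternion [x, y, z, w].
In Python, from plant import bot gives the robot as it stands. Calls block until the motion is done:
- bot.move_ptp(position, orientation): joint-space move of the TCP to a pose.
- bot.line_to(position, velocity=150, ori=None): straight line of the TCP; ori=None keeps the orientation; velocity is the mean speed in mm/s.
- bot.move_joints(angles): joint-space move.
- bot.move_gripper(opening, force=None): finger opening in mm; force is the grip in N (None keeps the last); returns when the fingers have stopped.
- bot.pause(seconds).
- bot.solve_ik(position, orientation): joint angles nearest the present ones, or None.
- bot.read_state(): the state.
- bot.camera(name): name is "side" or "top" or "wrist"; returns the picture (384x512x3 uint8, red, green, blue); there is no depth.
- bot.get_calibration(name): a dict with "fx", "fy", "cx", "cy" (pixels), "view" (4x4, takes a point from world to camera coordinates); the wrist camera has in their place "T_tool_cam" (4x4, takes a point from camera to tool coordinates, whose origin is the TCP and whose axes are the flange's). Camera axes: x right, y up, looking along -z (the intrinsics and any distortion apply to the point x, -y, -z); pixel columns grow to the right and rows downward; lengths in mm; the calibration is good to about 2 mm. The wrist camera is an equidistant fisheye: a pixel r from the principal point sees the ray r / f radians off the axis. A picture is of the moment at which its call begins: read the wrist's pose just before it. get_calibration takes no time and is no camera call.
A pose or a line that the arm cannot do raises bot.Unreachable and nothing moves.
- bot.close_job(): hands the job in; it is judged then, once.
The state is a dict: "t": time; "joint_pos": joint angles; "qvel": joint speeds; "tau": joint torques, N m; "tcp_pos": TCP position; "eef_rot": TCP orientation; "contact_force": force on the tool from outside, world axes, zero at the start; "moment": the same for the moment, N m; "width": finger opening in mm; "finger_force": force on a finger pad.
Only numpy, scipy, OpenCV 4.12 (cv2) and the standard library are available. Lean on these libraries where they do the work, as an engineer would, in place of code of your own. Each camera call takes 0.05 s, during which the arm holds its last target. There are 200 camera calls.

## Working session

There is one attempt and no reset: what is moved stays moved. The work goes in short steps, each a Python script; the robot and the scene stay as the last script left them, time stands still between calls to the robot, and variables do not carry over. Pictures are saved under pics/ and viewed, at most 14 in all, crops included, and the job is handed in when it is done.

```bash
mkdir -p pics; ls; python3 - <<'E'
from plant import bot
import cv2,numpy as np
np.set_printoptions(precision=3,suppress=True)
for n in("top","side"):
    im=bot.camera(n); cv2.imwrite(f"pics/{n}0.png",im[:,:,::-1])
for n in("top","side","wrist"): print(n,bot.get_calibration(n))
s=bot.read_state(); print(s['t'],s['tcp_pos'],s['eef_rot'],s['width'])
E
```

```text
pics
top {'fx': 384.463954241217, 'fy': 384.463954241217, 'cx': 250.15049318774084, 'cy': 190.8413177074316, 'view': array([[   -0.015,    -1.   ,     0.011,   -41.151],
       [    0.995,    -0.014,     0.094,  -462.342],
       [   -0.094,     0.012,     0.995, -1073.792],
       [    0.   ,     0.   ,     0.   ,     1.   ]])}
side {'fx': 366.2467495082012, 'fy': 366.2467495082012, 'cx': 253.3962531549198, 'cy': 188.75975764751053, 'view': array([[    0.925,    -0.38 ,    -0.006,  -445.783],
       [    0.191,     0.451,     0.872,  -111.198],
       [   -0.329,    -0.808,     0.49 , -1020.899],
       [    0.   ,     0.   ,     0.   ,     1.   ]])}
wrist {'fx': 297.3186396354542, 'fy': 297.3186396354542, 'cx': 253.09075361240377, 'cy': 191.52552872010313, 'T_tool_cam': array([[   0.002,    0.958,    0.286,   77.115],
       [   1.   ,   -0.002,   -0.   ,    1.786],
       [   0.   ,    0.286,   -0.958, -157.95 ],
       [   0.   ,    0.   ,    0.   ,    1.   ]])}
0.1 [256.346 623.977 225.755] [ 0.981 -0.194 -0.     0.001] 87.60718499863692
```

```bash
python3 - <<'E'
import cv2
a=cv2.imread("pics/top0.png"); cv2.imwrite("pics/top0b.png",cv2.resize(a,(800,600),interpolation=cv2.INTER_CUBIC))
E
```

```text
(no output)
```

View pics/top0b.png

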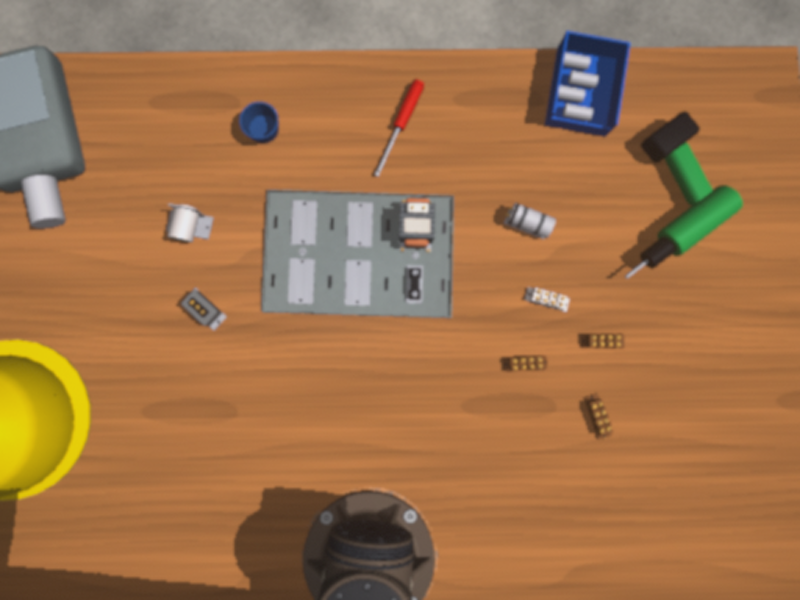

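View pics/side0.png

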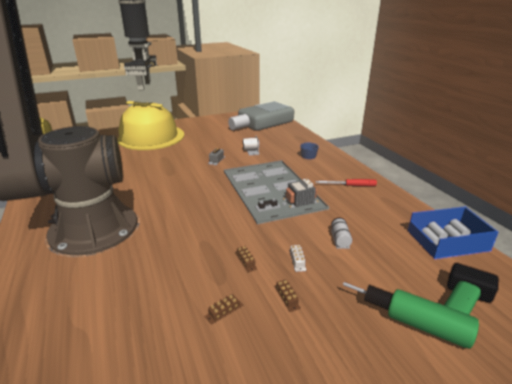

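Top view (800×600 px): lampholder (185,223), ignitor (203,308), capacitor (531,221), terminal block (548,299, white). The tray is at the centre with the ballast far right (417,225) and the clamp (414,285).
Look-alikes: brown blocks at (606,341), (527,363) and (598,415), and the white or silver cylinders in the blue box (577,85). The white block at (548,299) is the terminal block, and the silver can on a foot at (531,221) is the capacitor. I'll check both with wrist crops.

```bash
cat > h.py <<'E'
from plant import bot
import cv2,numpy as np
np.set_printoptions(precision=3,suppress=True)
from scipy.spatial.transform import Rotation as R
def down(a): return [np.cos(a/2),np.sin(a/2),0,0]   # tool x at angle a, closing line across it
def ray_plane(o,d,z): d=np.atleast_2d(d); return (o+d*((z-o[2])/d[:,2])[:,None])[:,:2]
def fixed_pt(name,uv,z):
    c=bot.get_calibration(name); V=np.array(c['view']); uv=np.atleast_2d(np.float64(uv))
    d=np.c_[(uv[:,0]-c['cx'])/c['fx'],-(uv[:,1]-c['cy'])/c['fy'],-np.ones(len(uv))]
    return ray_plane(-V[:3,:3].T@V[:3,3],d@V[:3,:3],z)
def wrist_pt(T,uv,z):
    c=bot.get_calibration('wrist'); uv=np.atleast_2d(np.float64(uv))
    p=np.c_[(uv[:,0]-c['cx']),-(uv[:,1]-c['cy'])]/c['fx']; r=np.hypot(*p.T)+1e-9
    d=np.c_[p*(np.sin(r)/r)[:,None],-np.cos(r)]
    return ray_plane(T[:3,3],d@T[:3,:3].T,z)
def wrist_shot(name):
    s=bot.read_state(); im=bot.camera('wrist')
    T=np.eye(4); T[:3,:3]=R.from_quat(s['eef_rot']).as_matrix(); T[:3,3]=s['tcp_pos']
    T=T@np.array(bot.get_calibration('wrist')['T_tool_cam'])
    cv2.imwrite(f'pics/{name}.png',im[:,:,::-1]); np.save(f'pics/{name}.npy',T); return im,T
E
python3 - <<'E'
from h import *
px=dict(lamp=(185,223),ign=(203,308),cap=(531,221),term=(548,299),bal=(417,225),tray=(358,254))
P={k:fixed_pt('top',np.array(v)/1.5625,15)[0] for k,v in px.items()}
print(P)
for n,m in(('L',(P['lamp']+P['ign'])/2),('T',P['tray']),('R',(P['cap']+P['term'])/2)):
    a=np.arctan2(m[1],m[0])
    z=230
    off=20 if n!='T' else 0
    p=[m[0]+off*np.cos(a),m[1]+off*np.sin(a),z]
    try: bot.move_ptp(p,down(a))
    except bot.Unreachable as e: print(n,'unreach',e); continue
    bot.pause(.2); wrist_shot('w'+n); s=bot.read_state(); print(n,s['t'],s['joint_pos'],s['tcp_pos'])
E
python3 - <<'E'
import cv2
for n in "LTR":
    a=cv2.imread(f"pics/w{n}.png")
    if a is not None: cv2.imwrite(f"pics/w{n}b.png",cv2.resize(a,(768,576),interpolation=cv2.INTER_CUBIC))
E
```

```text
{'lamp': array([607.567, 330.818]), 'ign': array([449.245, 295.395]), 'cap': array([ 603.103, -311.432]), 'term': array([ 456.727, -337.357]), 'bal': array([598.268, -98.738]), 'tray': array([545.228,  11.392])}
L 1.8917 [ 0.843  0.29  -0.079 -0.    -1.202  1.263] [545.267 323.96  229.93 ]
T 3.3333 [ 0.382  0.144 -0.27  -0.    -1.157  1.211] [545.423  12.33  229.778]
R 4.8833 [-0.244  0.301 -0.063 -0.    -1.206  1.267] [ 547.446 -333.838  230.247]
```

View pics/wLb.png

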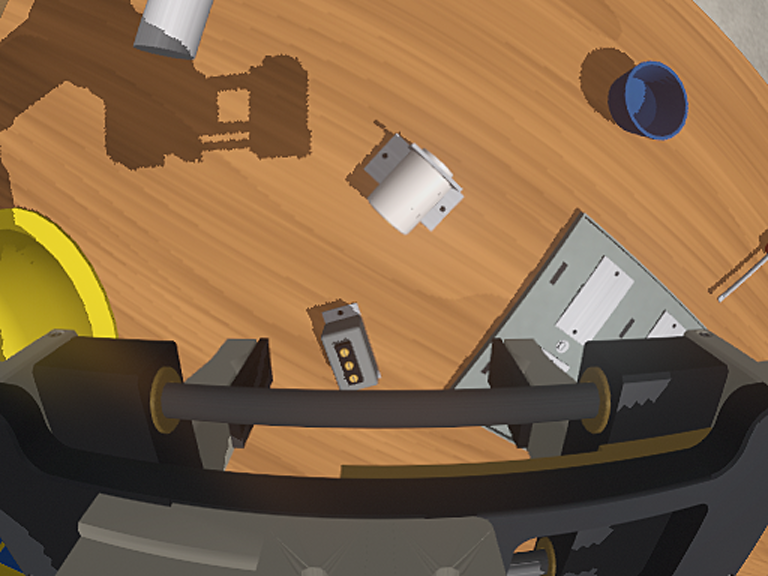

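View pics/wTb.png

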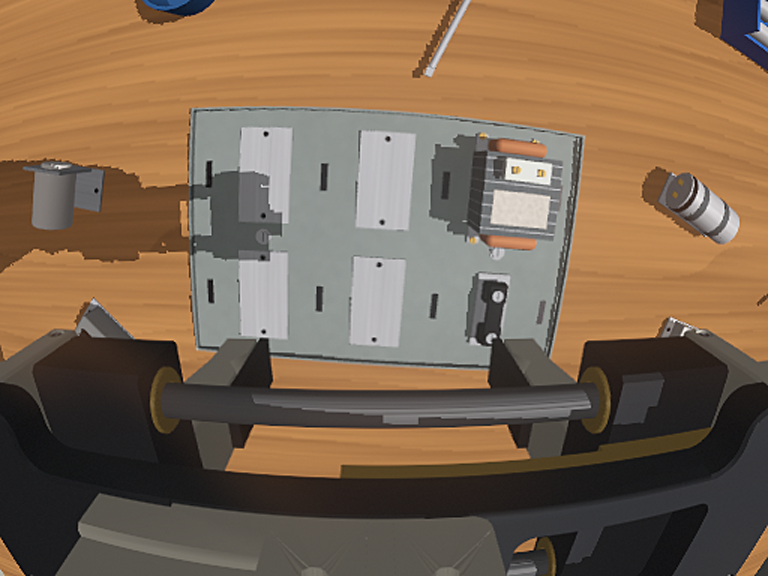

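View pics/wRb.png

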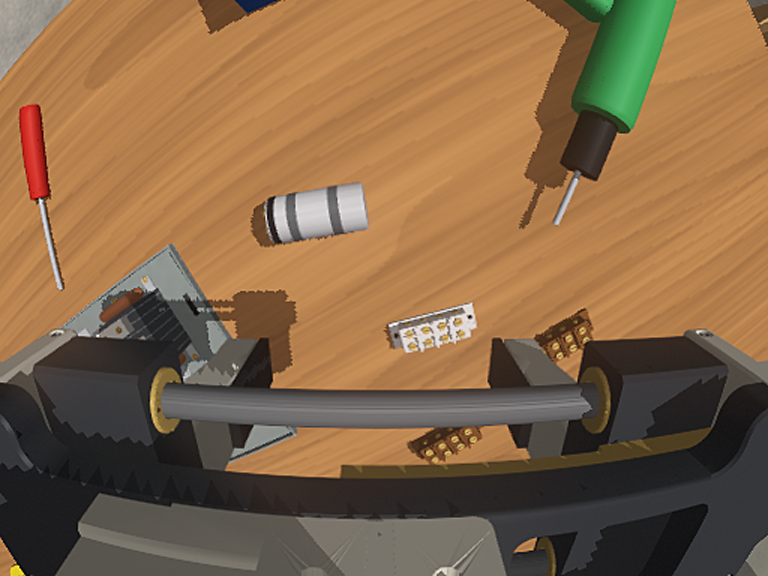

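The wrist views are clear (768-scale px). In wL the lampholder's foot holes are at (384,155) and (443,209), with the upright plate towards upper right, so the mouth faces lower left. The ignitor's middle screw is at (349,366). In wR the silver capacitor is near (318,213) and the white terminal block near (435,334), with brown look-alikes at (565,340) and (450,445). In wT all four pads are bare, each with two dark holes.

```bash
cat > m.py <<'E'
from h import *
import json
from scipy.optimize import least_squares
def load(n): return cv2.imread(f'pics/{n}.png'),np.load(f'pics/{n}.npy')
def dark(g,uv768,r=4):
    u,v=np.round(np.array(uv768)/1.5).astype(int); w=g[v-r:v+r+1,u-r:u+r+1].astype(float)
    k=np.clip(np.median(w)-25-w,0,None); 
    if k.sum()<20: return np.array(uv768)/1.5
    Y,X=np.mgrid[-r:r+1,-r:r+1]; return np.array([u+(k*X).sum()/k.sum(),v+(k*Y).sum()/k.sum()])
im,T=load('wT'); g=cv2.cvtColor(im,6)
holes=[[(266,133),(263,215)],[(387,138),(383,222)],[(264,258),(263,332)],[(378,262),(374,339)]]
H=np.array([[wrist_pt(T,dark(g,q),5)[0] for q in p] for p in holes])
C=H.mean(1); print('pads FL FM NL NM',C,'sep',np.linalg.norm(H[:,0]-H[:,1],axis=1))
M=np.array([[0,105],[0,0],[-110,105],[-110,0]])
rot=lambda a:np.array([[np.cos(a),-np.sin(a)],[np.sin(a),np.cos(a)]])
f=lambda p:(M@rot(p[2]).T+p[:2]-C).ravel()
s=least_squares(f,[C[1][0],C[1][1],0],x_scale=[1,1,.01]); print('fit',s.x,'res',s.fun)
pads=M@rot(s.x[2]).T+s.x[:2]; D={'pads':pads.tolist(),'th':s.x[2]}
print('fitted',pads)
yaw=lambda d:np.arctan2(d[1],d[0])
im,T=load('wL'); g=cv2.cvtColor(im,6)
a,b=[wrist_pt(T,dark(g,q),3)[0] for q in((384,155),(443,209))]
print('lamp holes',a,b,np.linalg.norm(a-b)); D['lamp']=[*((a+b)/2),yaw(b-a)]
sc=wrist_pt(T,np.array([(345,352),(349,366),(353,379)])/1.5,44); h=wrist_pt(T,dark(g,(340,313)),2)[0]
print('ign screws',sc,'hole',h,np.linalg.norm(h-sc[1])); D['ign']=[*sc[1],yaw(h-sc[1])]; print('yaw by screws',yaw(sc[0]-sc[2]))
im,T=load('wR')
hsv=cv2.cvtColor(im,40)
def rect(box,z,m):
    k=np.zeros(m.shape,np.uint8); x0,y0,x1,y1=np.int32(np.array(box)/1.5); k[y0:y1,x0:x1]=255
    c=max(cv2.findContours(cv2.morphologyEx(m&k,cv2.MORPH_CLOSE,np.ones((5,5))),0,1)[0],key=cv2.contourArea)
    return cv2.minAreaRect(wrist_pt(T,c[:,0],z).astype(np.float32))
m=((hsv[...,1]<50)*255).astype(np.uint8)
def ry(r):
    p=cv2.boxPoints(r); e=max(p[1]-p[0],p[2]-p[1],key=np.linalg.norm); return [*r[0],yaw(e)]
r=rect((250,170,385,255),24,m); print('cap',r,ry(r)); D['cap']=ry(r)
r=rect((375,295,490,362),12,m|((hsv[...,2]>190)*255).astype(np.uint8)); print('term rect',r,ry(r))
s8=np.array([(410,335),(427,330),(442,326),(460,321),(412,347),(428,342),(444,339),(461,334)])/1.5
w=wrist_pt(T,s8,24); print('term screws',w.mean(0),yaw(w[3]-w[0]),yaw(w[7]-w[4])); D['term']=[*w.mean(0),yaw(w[7]+w[3]-w[4]-w[0])]
D={k:np.array(v,float).tolist() for k,v in D.items()}; json.dump(D,open('d.json','w')); print({k:np.round(v,2) for k,v in D.items()})
c=cv2.resize(im[90:260,160:400],(720,510),interpolation=cv2.INTER_CUBIC); cv2.imwrite('pics/cropR.png',c)
E
python3 m.py
```

```text
pads FL FM NL NM [[607.528 113.244]
 [602.894   8.344]
 [496.243 118.15 ]
 [493.818  13.226]] sep [72.062 72.123 74.41  73.21 ]
fit [603.017   8.622  -0.039] res [-0.389  0.298  0.123  0.278  0.981 -0.29  -0.716 -0.286]
fitted [[607.139 113.542]
 [603.017   8.622]
 [497.224 117.86 ]
 [493.102  12.941]]
lamp holes [615.129 360.675] [601.342 293.16 ] 68.90871659681041
ign screws [[458.337 305.553]
 [448.458 296.107]
 [439.12  286.882]] hole [470.98  320.571] 33.25209807416056
yaw by screws 0.7710113321753163
cap ((602.3875122070312, -305.74871826171875), (85.72138214111328, 39.975807189941406), 67.1227798461914) [602.3875122070312, -305.74871826171875, np.float32(1.1715136)]
term rect ((461.74066162109375, -336.997802734375), (112.37842559814453, 52.56797790527344), 71.23588562011719) [461.74066162109375, -336.997802734375, np.float32(1.243301)]
term screws [ 456.783 -338.692] -1.8295021111867549 -1.843545570229901
{'pads': array([[607.14, 113.54],
       [603.02,   8.62],
       [497.22, 117.86],
       [493.1 ,  12.94]]), 'th': np.float64(-0.04), 'lamp': array([608.24, 326.92,  -1.77]), 'ign': array([448.46, 296.11,   0.83]), 'cap': array([ 602.39, -305.75,    1.17]), 'term': array([ 456.78, -338.69,   -1.84])}
```

View pics/cropR.png

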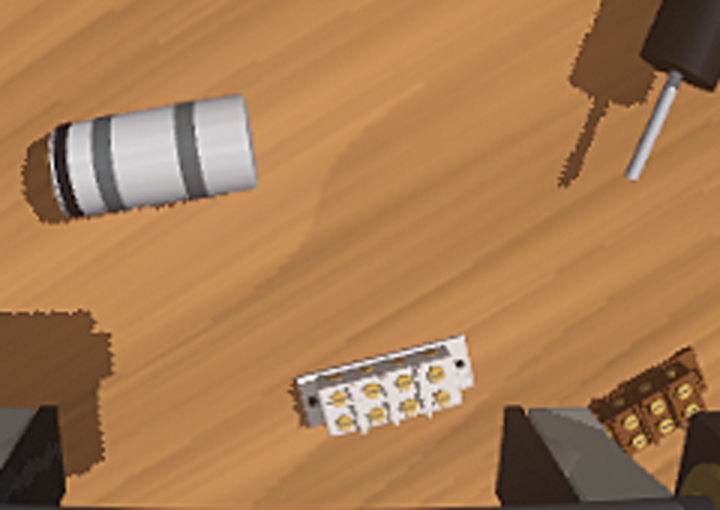

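The crop shows the white terminal block with base holes at (313,400) and (459,364), and the silver capacitor. A brown look-alike sits at right, clearly separate. Next come the pick-and-place helper and the IK choices.

```bash
cat > pp.py <<'E'
from h import *
import json
D=json.load(open('d.json')); pads=np.array(D['pads']); th=D['th']
# name: pad index, grip height, closing offset (tool x rel. to part x), grip point in part, pre-open, target yaws
PARTS=dict(term=(3,23,0,(0,0),60,(th,th+np.pi)),cap=(2,26,0,(0,0),70,(th,th+np.pi)),
           ign=(1,26,0,(0,0),66,(th,th+np.pi)),lamp=(0,33,np.pi/2,(0,-10),72,(th+np.pi,)))
def xy(c,yaw,g): return np.array(c)+R.from_euler('z',yaw).as_matrix()[:2,:2]@np.array(g)
def plan(n):
    pad,h,off,g,op,yaws=PARTS[n]; x,y,w=D[n]; best=None
    for f in(0,np.pi):
        for t in yaws:
            A=[*xy((x,y),w,g)],w+off+f; B=[*xy(pads[pad],t,g)],t+off+f
            ja=bot.solve_ik([*A[0],h-19+80],down(A[1])); jb=bot.solve_ik([*B[0],h-14+90],down(B[1]))
            if ja is None or jb is None: continue
            c=np.abs(np.subtract(ja,bot.read_state()['joint_pos'])).max()+np.abs(np.subtract(ja,jb)).max()
            if best is None or c<best[0]: best=(c,A,B)
    return h,op,best
def pick_place(n,force=25):
    h,op,(c,A,B)=plan(n); za=h-19; zb=za+5
    bot.move_gripper(op); bot.move_ptp([*A[0],za+90],down(A[1])); bot.line_to([*A[0],za],120)
    bot.move_gripper(0,force); s=bot.read_state(); print(n,'grip',s['width'],s['finger_force'])
    bot.line_to([*A[0],za+100],120); print('lifted',bot.read_state()['width'])
    bot.move_ptp([*B[0],zb+90],down(B[1])); bot.line_to([*B[0],zb+15],150); bot.line_to([*B[0],zb+0.7],30)
    s=bot.read_state(); print('at pad',s['tcp_pos'],s['contact_force'],s['width'])
    bot.move_gripper(min(op,s['width']+16)); bot.line_to([*B[0],zb+95],150); print('t',bot.read_state()['t'])
E
python3 - <<'E'
from pp import *
T=np.load('pics/wR.npy'); w=wrist_pt(T,np.array([(313,400),(459,364)])/3+[160,90],4)
print('term holes mid',w.mean(0),np.arctan2(*(w[1]-w[0])[::-1]),np.linalg.norm(w[1]-w[0]))
print('top cam',D['term'],D['cap'])
for n in PARTS: print(n,plan(n))
E
```

```text
term holes mid [ 456.712 -338.726] -1.8632268407597488 70.22140567094647
top cam [456.78321302097356, -338.69180794122485, -1.8364783659883008] [602.3875122070312, -305.74871826171875, 1.171513557434082]
term (23, 60, (np.float64(2.3163976232372008), ([np.float64(456.78321302097356), np.float64(-338.69180794122485)], -1.8364783659883008), ([np.float64(493.10214741203674), np.float64(12.940760913837686)], -0.03926733660551774)))
cap (26, 70, (np.float64(2.6160689068432985), ([np.float64(602.3875122070312), np.float64(-305.74871826171875)], 4.313106211023875), ([np.float64(497.22415826063934), np.float64(117.85982031947667)], 6.243917970574069)))
ign (26, 66, (np.float64(1.802925339654881), ([np.float64(448.4578849807249), np.float64(296.1071795433505)], 0.82669949919307), ([np.float64(603.0173525036586), np.float64(8.62246383434931)], -0.03926733660551774)))
lamp (33, 72, (np.float64(2.1676010584901455), ([np.float64(598.437277244357), np.float64(328.91798207692824)], -0.20143438972670058), ([np.float64(607.5319358140327), np.float64(123.53381461195391)], 4.673121643779172)))
```

```bash
python3 - <<'E'
from pp import *
pick_place('term')
E
```

```text
term grip 23.522240474154465 26.282473294995725
lifted 24.131502636649937
at pad [493.073  12.956   9.626] [ 0.169  0.091 -0.63 ] 23.895024494115397
t 13.2
```

```bash
python3 - <<'E'
from pp import *
pick_place('cap')
im,T=wrist_shot('c1')
cv2.imwrite('pics/c1b.png',cv2.resize(im[:,:,::-1],(768,576),interpolation=cv2.INTER_CUBIC))
E
```

```text
cap grip 39.32208711605789 24.999922513961792
lifted 39.33209024650785
at pad [497.214 117.871  12.625] [ 0.85  -0.208 -1.587] 39.645993134386
t 21.9
```

View pics/c1b.png

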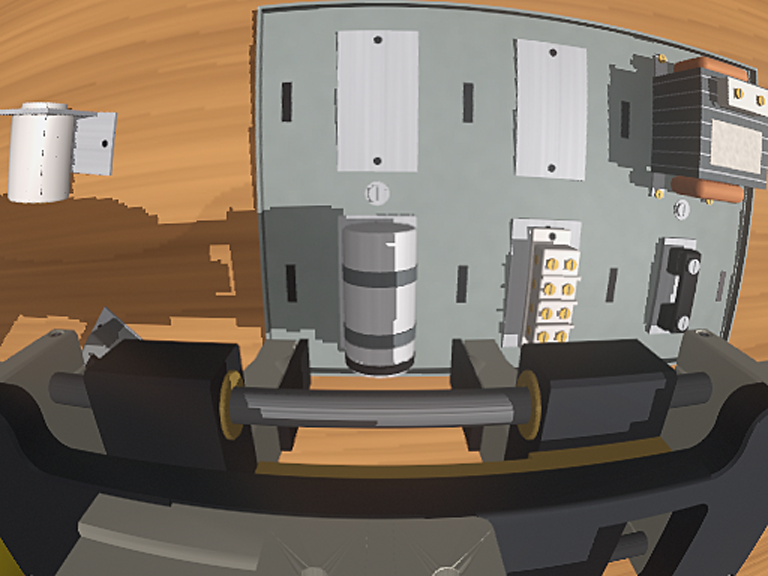

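Capacitor at (380,295) and terminal block at (550,285) both sit aligned on their pads. The far pads' holes are at (377,40)/(377,161) and (552,52)/(551,168). I'll check these numerically and then do the ignitor and lampholder.

```bash
python3 - <<'E'
from pp import *
T=np.load('pics/c1.npy'); q=lambda l,z:wrist_pt(T,np.array(l)/1.5,z)
print('FL',q([(377,40),(377,161)],5).mean(0),'FM',q([(552,52),(551,168)],5).mean(0))
t=q([(552,236)],9)[0]; print('term centre',t-35*np.array([np.cos(th),np.sin(th)]))
e=q([(346,228),(413,228)],24); print('cap far end sides z24',e, e.mean(0))
print(pads)
pick_place('ign')
pick_place('lamp')
im=bot.camera('top'); cv2.imwrite('pics/top9.png',cv2.resize(im[100:220,140:310,::-1],(765,540),interpolation=cv2.INTER_CUBIC))
im,T=wrist_shot('c2')
cv2.imwrite('pics/c2b.png',cv2.resize(im[:,:,::-1],(768,576),interpolation=cv2.INTER_CUBIC))
E
```

```text
FL [607.161 113.361] FM [602.857   8.57 ]
term centre [490.495  11.145]
cap far end sides z24 [[535.678 132.881]
 [534.302  96.407]] [534.99  114.644]
[[607.139 113.542]
 [603.017   8.622]
 [497.224 117.86 ]
 [493.102  12.941]]
ign grip 35.53178590370628 24.99951034784317
lifted 36.28117566073532
at pad [602.988   8.561  12.585] [ 0.121  0.46  -2.231] 36.10049704785565
t 29.5083
lamp grip 43.55599342827053 24.999911785125732
lifted 43.4304269583336
at pad [607.537 123.479  19.603] [-0.152 -0.217 -2.085] 43.38637967328126
t 37.45
```

View pics/c2b.png

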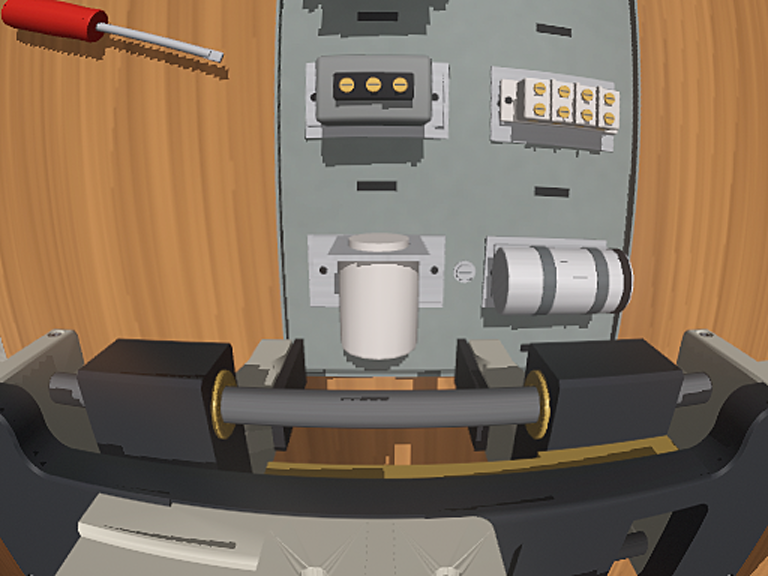

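View pics/top9.png

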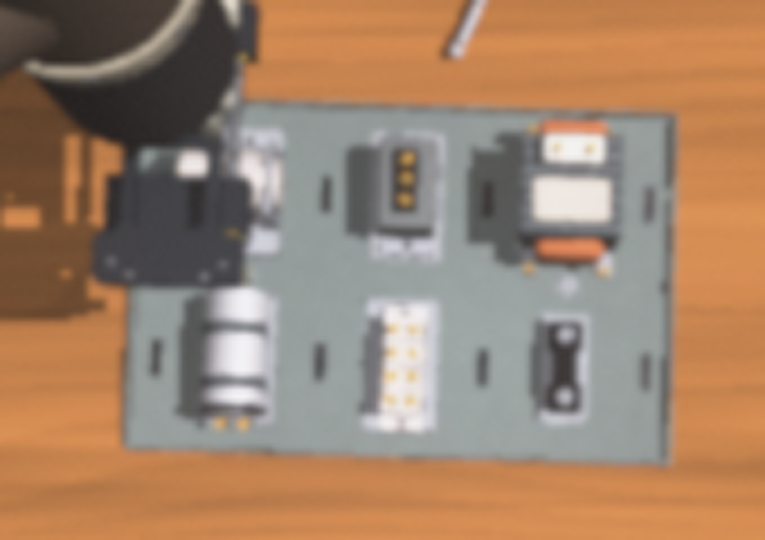

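```bash
python3 - <<'E'
from pp import *
T=np.load('pics/c2.npy'); q=lambda l,z:wrist_pt(T,np.array(l)/1.5,z)
tr=lambda p:(p-pads[1])@np.array([[np.cos(th),-np.sin(th)],[np.sin(th),np.cos(th)]])
for n,l,z,i in(('lamp',[(322,270),(434,270)],8,0),('ign holes',[(313,97),(434,97)],7,1),('ign screws',[(346,85),(373,85),(400,85)],49,1),('cap ends',[(494,280),(631,280)],29,2),
   ('cap pad corners',[(484,237),(484,318)],5,2),('term screws',[(540,89),(564,91),(587,95),(609,98),(540,109),(564,112),(587,116),(609,119)],30,3),('term hole',[(508,100)],9,3)):
    w=q(l,z); print(n,tr(w).mean(0)-tr(pads[i]),'dir',np.arctan2(*(w[0]-w[-1])[::-1]))
E
```

```text
lamp [-1.027 -1.853] dir -0.03825159193057079
ign holes [ 1.74  -1.211] dir -0.04143408406793182
ign screws [ 1.44  -0.939] dir -0.0419675766602932
cap ends [-4.334 -1.801] dir -0.03365917086921513
cap pad corners [42.003  4.246] dir -1.5436012549055256
term screws [-2.518 -0.803] dir -0.311845251639185
term hole [32.296 -1.676] dir 0.0
```

All four parts are within about 3 mm of their pad centres and aligned with them. The lampholder's mouth faces away from the ballast, and the gripper is clear. Handing in.

```bash
python3 -c "
from plant import bot
bot.pause(0.5); print(bot.close_job())"
```

```text
the job is handed in; nothing more can be done
None
```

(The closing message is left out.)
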